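Stack a filter cell in its assembly nest

TASK

Put the water filter cell together in the assembly nest, ready for screwing: set the hollow body down on the nest's floor, then the spacer frame on the body, then the cover on the spacer with its round boss up, each one flat, level and square between the corner guides. Set each part down rather than letting it fall more than about a centimetre, let go of everything, and leave the tube rack, bottle, dish and screwdriver where they are.

Things in the scene. Friction and masses are not known exactly. Their poses are not given: they have to be found in the camera images.
- nest: Fixed nest: alloy plate 150 x 110 x 14 mm with four dark L-shaped corner guides (7 mm thick) round a pocket 84 (x) by 54 mm (y). Guides' inner faces are upright to 60 mm above the table, then flare out 5 mm up to 70 mm. Between guides the long sides (facing +-y) are open 48 mm wide, for fingers, the short ends 28 mm, for nipples. Origin: centre of its underside, z up; place and yaw vary
- nest_floor (a point): Centre of the pocket's floor, 14 mm above the nest's origin; axes as the nest's
- cell_body: Body: hollow white block 80 x 50 x 28 mm, open on top (recess 62 x 32, 20 deep), a brass nipple 10 mm thick sticking out 12 mm from the middle of each short end, 14 mm above the underside. Starts upright. Origin at the centre of its underside, z up, x along its length, towards a nipple. Half a turn makes no difference. Seated, its underside is 14 mm above the table. About 0.14 kg.
- spacer: Spacer: flat aluminium frame 80 x 50 x 12 mm, bars 10 mm wide, with two thin cross-bars in its opening. Starts flat on the table. Origin at the centre of its underside, z up, x along its length. Half a turn makes no difference. Seated, its underside is 42 mm above the table. About 0.08 kg.
- cover: Cover: solid white plate 80 x 50 x 10 mm with a round boss 36 mm in diameter and 12 mm high in the middle of its top, black sight glass in the boss. Starts flat on the table, boss up. Origin at the centre of its underside, z up, x along its length. Half a turn makes no difference. Seated, its underside is 54 mm above the table. About 0.09 kg.
- tube_rack: Bystander: white tube rack 100 x 200 x 55 mm with capped tubes standing up to 114 mm; origin at the centre of its underside, the 200 mm along its y
- wash_bottle: Bystander: white bottle 64 mm in diameter, 170 mm high, with a blue cap; origin at the centre of its underside
- petri_dish: Bystander: closed clear dish 92 mm in diameter, 18 mm high; origin at the centre of its underside
- screwdriver: Bystander: screwdriver lying on the table, its length along its own x
Things that resemble listed ones, but are neither listed nor needed, are in the scene too. What is shaped like the cover but blue is not meant.

How it is judged:
By the outcome, as a careful person would: the job done as asked, in the order asked, and still so for the second after the job is handed in, with the robot touching nothing.
It also fails if it takes over 72 s, if anything falls off the work surface, if the arm or the gripper's body presses on something with over 40 N, if the wrist force passes 120 N, or if a joint passes its speed limit or range.

ROBOT

A 6-joint arm with a two-finger parallel gripper is mounted at the origin on the work surface. World frame = base frame: x ahead of the robot, y to its left, z up, the work surface at z = 0. Lengths are in mm, angles in rad, forces in N, time in s.
With the tool pointing down it reaches from about 250 to 800 mm from the base axis. Payload 8.5 kg.
Tool frame: the origin (TCP) lies at the very end of the fingers, on their centre line; the grasp point (between the pads) lies 19 mm behind it (tcp_to_grasp is the distance from the TCP to the grasp point, in mm); z points along the fingers, y is the line along which they close (so a half turn about z gives the same grasp; the last joint's range is limited). The gripper opens to 85 mm and grips with 20 to 120 N. Pads are 22 mm wide; open, the fingers measure 114 mm over their backs; the gripper's body (76 mm by 85 mm) begins 54 mm behind the grasp point. The pads swing forward as they close: fully open they stand 13 mm farther back than shut.
Start: joints at [1.108, 0.238, -0.013, 1.319, 0, 1.571], TCP at [234.368, 469.735, 231.276] pointing down, gripper open.
Joint ranges: [-2.66, 2.66], [-1.03, 1.9], [-1.14, 1.46], [-1.82, 2.27], [-1.45, 1.34], [-3.14, 3.14]. Speed limits (rad/s): [2.22, 2.22, 2.79, 3.14, 3.14, 3.14].

INTERFACE

Orientations are given as a unit quaternion [w, x, y, z].
In Python, from bench import state, snapshot, get_calibration, finish_job, tcp_to_grasp gives the robot as it stands.
- The arm moves only by the shell command python3 -m handwheel 'ROWS' [FORCE]. ROWS is JSON, a list of rows, each a list of 7 numbers: the turn, a rotation vector about the world's x, y, z each as a share of 30 degrees, from -1 to 1, then the shift along the world's x, y, z each as a share of 30 mm, from -1 to 1, then the closure, from 0 (fully open) to 1 (shut). In form: [[wx, wy, wz, dx, dy, dz, fingers], ...]. A call has 1 to 8 rows; each row shifts and turns the commanded pose from where the row before left it; what a row does not reach is not made up. A row lasts 1/8 s, in which the tool goes at most 62.5 mm and 10.7 degrees, less where a joint would pass 70% of its speed; a pose out of reach is approached as far as the arm can. A call with a number of a shift or a turn outside -1 to 1 is refused whole. A call with a gripper value outside its range is refused whole. The fingers move at their own pace and stop on an object; FORCE is the grip in N (left out, the last holds). Time passes only in rows, so rows that do not move let the fingers close. It gives the time, the measured TCP pose, the force, the opening and the grip force at its end, in the units of the state.
- state(): the state, without advancing time (a new reading comes with each control period).
- snapshot(name): name is "scene" or "top" or "wrist"; returns the picture (400x640x3 uint8, red, green, blue); there is no depth.
- get_calibration(name): a dict with "intrinsics" (3x3 intrinsics, pixels), "R" (3x3) and "t" (3): a world point X has camera coordinates R X + t; the wrist camera has in their place "hand_eye" (4x4, takes a point from camera to tool coordinates, whose origin is the TCP and whose axes are the flange's). Camera axes: x right, y down, z forward; pixel columns grow to the right and rows downward; lengths in mm; the calibration is good to about 2 mm. A picture is of the moment at which its call begins: read the wrist's pose just before it. get_calibration takes no time and is no camera call.
- finish_job(): hands the job in; it is judged then, once.
The state is a dict: "t": time; "qpos": joint angles; "joint_velocities": joint speeds; "effort": joint torques, N m; "position": TCP position; "orientation": TCP orientation; "contact_force": force on the tool from outside, world axes, zero at the start; "torque": the same for the moment, N m; "grip_width": finger opening in mm; "grasp_force": force on a finger pad.
Only numpy, scipy, OpenCV 4.12 (cv2) and the standard library are available. Lean on these libraries where they do the work, as an engineer would, in place of code of your own. Each camera call takes 0.05 s, during which the arm holds its last target. There are 200 camera calls.

## Working session

There is one attempt and no reset: what is moved stays moved. The work goes in short steps, Python scripts to look and compute and a shell command to move; the robot and the scene stay as the last step left them, time stands still between calls to the robot, and variables do not carry over. Pictures are saved under pics/ and viewed, at most 10 in all, crops included, and the job is handed in when it is done.

```bash
mkdir -p pics; ls
python3 - <<'E'
from bench import *
import cv2,numpy as np
print(state()); print(tcp_to_grasp)
for n in("scene","top","wrist"):
    c=get_calibration(n); print(n,{k:np.round(v,3).tolist() for k,v in c.items()})
for n in("scene","top"):
    cv2.imwrite(f"pics/{n}0.png",snapshot(n)[:,:,::-1])
E
```

```text
pics
{'t': 0.0, 'qpos': array([ 1.10798622e+00,  2.38813749e-01, -1.42420993e-02,  1.31919008e+00,
       -2.96792299e-06,  1.57081365e+00]), 'joint_velocities': array([-1.82367327e-03,  3.77427579e-04, -6.67628843e-04, -8.67838926e-04,
        1.93160838e-03, -9.92742238e-05]), 'effort': array([ 1.20756977e-04, -5.38791418e+01,  3.46437049e+01,  1.80998904e-02,
        1.60818490e-04, -1.77130954e-05]), 'position': array([234.21421814, 469.40881255, 230.66505572]), 'orientation': array([-1.64778591e-04,  2.29353724e-01,  9.73342871e-01, -7.05820605e-04]), 'contact_force': array([ 0.71078531, -0.20744726,  0.32748658]), 'torque': array([ 0.03488718, -0.00635972,  0.00625968]), 'grasp_force': 0.0, 'grip_width': 85.0893447298808}
18.700000000000003
scene {'intrinsics': [[409.854, 0.0, 313.7], [0.0, 409.854, 203.563], [0.0, 0.0, 1.0]], 'R': [[0.887, 0.461, -0.004], [0.346, -0.671, -0.656], [-0.305, 0.58, -0.755]], 't': [-500.765, -177.534, 1421.418]}
top {'intrinsics': [[370.593, 0.0, 319.526], [0.0, 370.593, 199.489], [0.0, 0.0, 1.0]], 'R': [[-0.014, -1.0, 0.001], [-0.997, 0.014, -0.073], [0.073, -0.002, -0.997]], 't': [2.415, 594.046, 1081.749]}
wrist {'intrinsics': [[282.997, 0.0, 321.95], [0.0, 282.997, 204.661], [0.0, 0.0, 1.0]], 'hand_eye': [[-0.0, -0.963, -0.268, 67.731], [1.0, 0.0, -0.001, 2.253], [0.001, -0.268, 0.963, -142.891], [0.0, 0.0, 0.0, 1.0]]}
```

View pics/scene0.png

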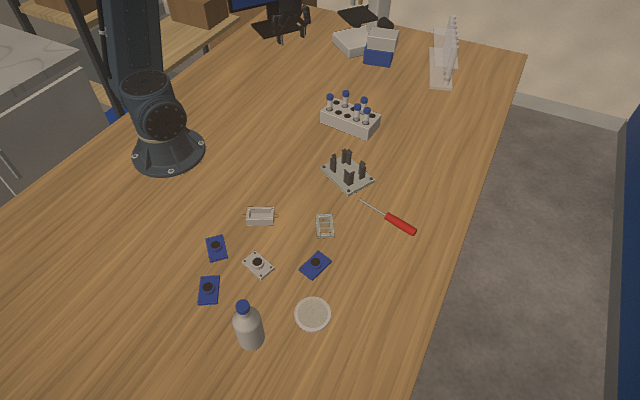

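View pics/top0.png

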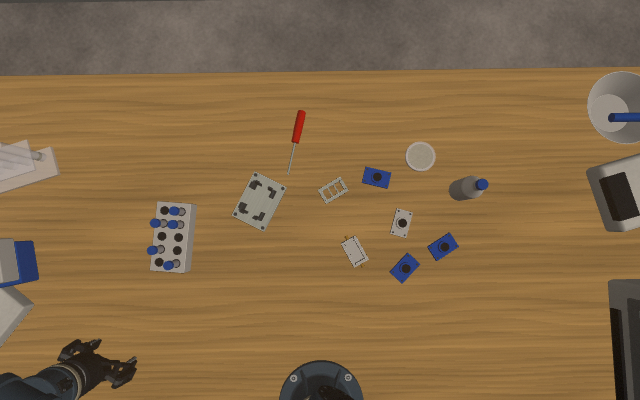

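Scene: bottle, dish, blue decoys and the real parts. In the top view: nest (259,200), spacer (333,189), white cover (401,223), body (354,251), rack (172,238), screwdriver (296,140), dish (420,156), bottle (465,189).

```bash
cat > h.py <<'E'
import cv2,numpy as np
from bench import *
from scipy.spatial.transform import Rotation as Ro
def cam(n,st=None):
    c=get_calibration(n);K=np.array(c["intrinsics"])
    if n!="wrist": return K,np.array(c["R"]),np.array(c["t"])
    st=st or state();q=st["orientation"];T=np.eye(4)
    T[:3,:3]=Ro.from_quat(np.r_[q[1:],q[0]]).as_matrix();T[:3,3]=st["position"]
    M=np.linalg.inv(T@np.array(c["hand_eye"]));return K,M[:3,:3],M[:3,3]
def rays(C,px):
    K,R,t=C;px=np.atleast_2d(px).astype(float)
    d=(R.T@np.linalg.inv(K)@np.c_[px,np.ones(len(px))].T).T
    return -R.T@t,d
def plane(C,px,z):
    o,d=rays(C,px);return o+d*((z-o[2])/d[:,2])[:,None]
def proj(C,X):
    K,R,t=C;p=(K@(R@np.atleast_2d(X).T+t[:,None])).T;return p[:,:2]/p[:,2:]
def tri(C1,p1,C2,p2):
    o1,d1=rays(C1,p1);o2,d2=rays(C2,p2);d1=d1[0];d2=d2[0]
    s=np.linalg.lstsq(np.c_[d1,-d2],o2-o1,rcond=None)[0]
    a,b=o1+s[0]*d1,o2+s[1]*d2;return (a+b)/2,np.linalg.norm(a-b)
def yaw(st=None):
    q=(st or state())["orientation"];R=Ro.from_quat(np.r_[q[1:],q[0]]).as_matrix()
    return np.degrees(np.arctan2(R[1,1],R[0,1]))  # direction of tool y (closing)
E
python3 - <<'E'
from h import *
C=cam("top")
P=dict(nest=((259,200),14),spacer=((333,189.5),12),cover=((401,223),10),body=((354,251),28),rack=((172,238),55),dish=((420,156),18),bottle=((460,190),80),b1=((376,178),10),b2=((443,246),10),b3=((404,268),10))
for k,(p,z) in P.items(): print(k,plane(C,p,z).round(0)[0])
S=cam("scene");pairs=dict(spacer=((325,226),(333,189.5)),body=((260,216),(354,251)),cover=((258,264),(401,223)),nest=((348,175),(259,200)))
for k,(a,b) in pairs.items():
    x,e=tri(S,a,C,b);print(k,x.round(0),round(e,1))
print("yaw y",yaw())
q=state()["orientation"];print(Ro.from_quat(np.r_[q[1:],q[0]]).as_matrix().round(3).tolist())
E
```

```text
nest [596. 176.  14.]
spacer [624. -47.  12.]
cover [ 521. -249.   10.]
body [ 441. -105.   28.]
rack [487. 418.  55.]
dish [ 722. -310.   18.]
bottle [ 611. -403.   80.]
b1 [ 658. -177.   10.]
b2 [ 451. -372.   10.]
b3 [ 387. -254.   10.]
spacer [625. -47.   7.] 1.1
body [ 440. -106.   13.] 0.2
cover [ 522. -248.    9.] 2.5
nest [597. 178.   4.] 2.1
yaw y 63.482618987057606
[[-0.895, 0.446, -0.001], [0.446, 0.895, -0.001], [-0.0, -0.001, -1.0]]
```

```bash
python3 -m handwheel '[[0,0,0,1,-1,0,0],[0,0,0,1,-1,0,0],[0,0,0,1,-1,0,0],[0,0,0,1,-1,0,0],[0,0,0,1,-1,0,0],[0,0,0,1,-1,0,0],[0,0,0,1,-1,0,0],[0,0,0,1,-1,0,0]]'
python3 - <<'E'
from h import *
import pickle
st=state();im=snapshot("wrist");print(st["t"],st["position"],yaw(st))
cv2.imwrite("pics/w1.png",im[:,:,::-1]);pickle.dump(st,open("pics/w1.pkl","wb"))
C=cam("wrist",st);print(proj(C,[[596,176,14],[624,-47,12],[441,-105,28]]).round())
E
```

```text
t: 1.1
position: [475.1, 228.5, 231.0]
orientation: [-0.0, 0.229, 0.973, -0.0]
contact_force: [0.7, 0.3, 0.9]
grip_width: 85.1
grasp_force: 0.0
1.1 [475.07926277 228.5350256  230.99270947] 63.48041497952855
[[326. 272.]
 [204. 345.]
 [ 89. 269.]]
```

View pics/w1.png

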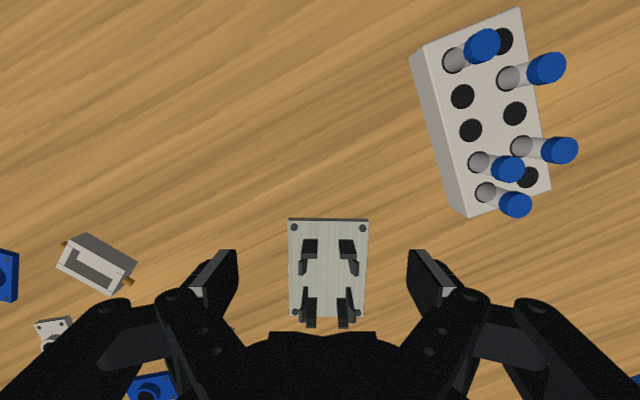

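Nest at ~(328,268) with plate corners (289,219),(369,219), aligned with the tool; body at (97,263), decoys left, rack top right.

```bash
python3 -m handwheel '[[0,0,0,0.9,-0.5,-0.6,0],[0,0,0,0.9,-0.5,-0.6,0],[0,0,0,0.9,-0.5,-0.6,0],[0,0,0,0.9,-0.5,-0.6,0],[0,0,0,0,0,0,0],[0,0,0,0,0,0,0]]'
python3 - <<'E'
from h import *
import pickle
st=state();im=snapshot("wrist");print(st["t"],st["position"],yaw(st))
cv2.imwrite("pics/w2.png",im[:,:,::-1]);pickle.dump(st,open("pics/w2.pkl","wb"))
a=cv2.imread("pics/w1.png")[200:340,260:400];b=im[120:320,240:420,::-1]
a=cv2.resize(a,None,fx=2.8,fy=2.8,interpolation=2);b=cv2.resize(b,None,fx=2.2,fy=2.2,interpolation=2)
c=np.zeros((450,800,3),np.uint8);c[:a.shape[0],:a.shape[1]]=a;c[:b.shape[0],400:400+b.shape[1]]=b
cv2.imwrite("pics/n12.png",c)
E
```

```text
t: 1.9
position: [581.9, 169.8, 159.2]
orientation: [-0.0, 0.229, 0.973, -0.0]
contact_force: [0.2, 0.2, 0.8]
grip_width: 85.5
grasp_force: 0.0
1.9 [581.86135991 169.80897236 159.15610622] 63.46933781919223
```

View pics/n12.png

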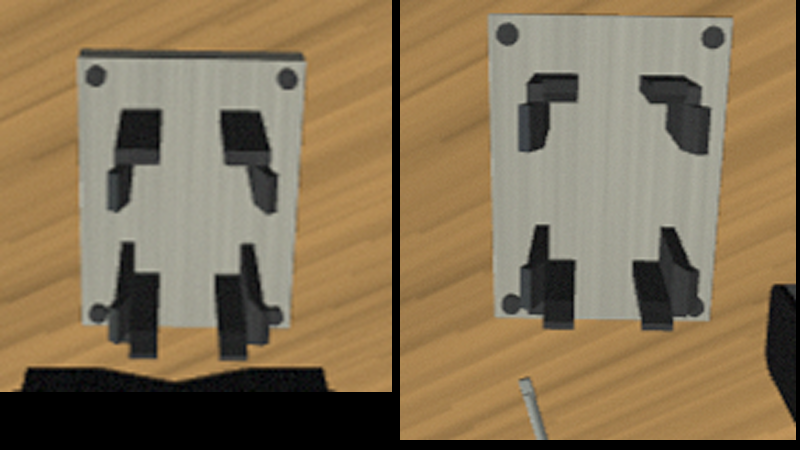

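Both nest views are clean (w1 crop left: screws (95,76),(288,79); w2 right: plate corners (490,16),(732,17),(709,320),(496,318), screws (507,34),(712,38)).

```bash
cat > nest.py <<'E'
from h import *
import pickle
def nest(n,box,z=14):
    C=cam("wrist",pickle.load(open(f"pics/{n}.pkl","rb")));im=cv2.imread(f"pics/{n}.png")
    x0,y0,x1,y1=box;sub=cv2.cvtColor(im[y0:y1,x0:x1],cv2.COLOR_BGR2HSV)
    m=((sub[...,1]<60)&(sub[...,2]>115)).astype(np.uint8)
    cs,_=cv2.findContours(m,0,1);h=cv2.convexHull(max(cs,key=cv2.contourArea))[:,0]+[x0,y0]
    W=plane(C,h,z)[:,:2];(c,s,a)=cv2.minAreaRect(W.astype(np.float32));bx=cv2.boxPoints((c,s,a))
    e=max((bx[1]-bx[0],bx[2]-bx[1]),key=np.linalg.norm)
    return np.round(c,1),np.round(s,1),np.degrees(np.arctan2(e[1],e[0])).round(2),C
if __name__=="__main__":
    a=nest("w1",(270,205,390,318));b=nest("w2",(260,120,400,270));print(a[:3],b[:3])
    for p,q in(((95,76),(507,34)),((288,79),(712,38)),):
        print(tri(a[3],np.array(p)/2.8+[260,200],b[3],np.array([q[0]-400,q[1]])/2.2+[240,120]))
    # same nest plane corner points
    for p in((490,16),(732,17),(709,320),(496,318)): print(plane(b[3],np.array([p[0]-400,p[1]])/2.2+[240,120],14).round(1))
E
python3 nest.py
```

```text
(array([594.4, 178.9]), array([109.7, 149.1]), np.float32(-27.48)) (array([594.6, 178.9]), array([109.7, 149.2]), np.float32(-27.47))
(array([515.40386898, 168.64320469,  16.34663373]), np.float64(0.09468727699687306))
(array([558.2441395 , 250.32919104,  15.12174043]), np.float64(0.7819011015337601))
[[505.1 165.3  14. ]]
[[553.7 261.8  14. ]]
[[686.4 193.3  14. ]]
[[636.9  96.5  14. ]]
```

```bash
python3 -m handwheel '[[0,0,0.25,-0.5,-0.95,0.3,0],[0,0,0.25,-0.5,-0.95,0.3,0],[0,0,0.25,-0.5,-0.95,0.2,0],[0,0,0.25,-0.5,-0.95,0,0],[0,0,0.25,-0.5,-0.95,0,0],[0,0,0.25,-0.5,-0.95,0,0],[0,0,0.25,-0.5,-0.95,0,0],[0,0,0.2,-0.5,-0.95,0,0]]' >/dev/null;  python3 -m handwheel '[[0,0,0,-0.5,-0.95,0,0],[0,0,0,-0.5,-0.5,0,0],[0,0,0,0,0,0,0]]'
cat > shot.py <<'E'
import sys,pickle
from h import *
n=sys.argv[1];st=state();im=snapshot("wrist")
print(st["t"],st["position"].round(1),yaw(st).round(2))
cv2.imwrite(f"pics/{n}.png",im[:,:,::-1]);pickle.dump(st,open(f"pics/{n}.pkl","wb"))
E
python3 shot.py w3; python3 -m handwheel '[[0,0,0,0,0,-1,0],[0,0,0,0.4,0.25,-1,0],[0,0,0,0.4,0.25,0,0],[0,0,0,0,0,0,0]]'; python3 shot.py w4
python3 - <<'E'
import cv2,numpy as np
a=[cv2.imread(f"pics/w{i}.png") for i in (3,4)]
cv2.imwrite("pics/w34.png",cv2.resize(np.vstack([x[:300] for x in a]),(640,600)))
E
```

```text
t: 3.32
position: [431.5, -101.9, 184.1]
orientation: [0.001, -0.275, 0.961, -0.0]
contact_force: [0.1, 0.3, 1.3]
grip_width: 85.4
grasp_force: 0.0
3.325 [ 431.5 -101.9  184.1] 121.93
t: 3.88
position: [458.0, -85.9, 124.2]
orientation: [0.001, -0.276, 0.961, -0.0]
contact_force: [-0.7, 0.0, 0.9]
grip_width: 85.4
grasp_force: 0.0
3.875 [458.  -85.9 124.2] 122.1
```

View pics/w34.png

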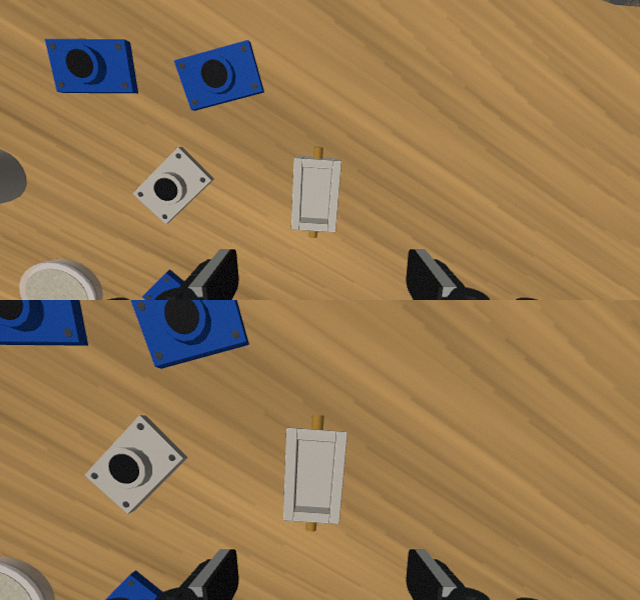

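w3 (top) shows body at (316,195) and white cover at (173,185); w4 (below) body at (315,476−300) and cover at (135,464−300).

```bash
cat > part.py <<'E'
from h import *
import pickle
def part(n,box,z,v=110,s=50):
    C=cam("wrist",pickle.load(open(f"pics/{n}.pkl","rb")));im=cv2.imread(f"pics/{n}.png")
    x0,y0,x1,y1=box;sub=cv2.cvtColor(im[y0:y1,x0:x1],cv2.COLOR_BGR2HSV)
    m=((sub[...,1]<s)&(sub[...,2]>v)).astype(np.uint8)
    cs,_=cv2.findContours(m,0,1);h=cv2.convexHull(max(cs,key=cv2.contourArea))[:,0]+[x0,y0]
    (pc,ps,pa)=cv2.minAreaRect(h.astype(np.float32))
    q=cv2.approxPolyDP(h,6,True)[:,0]
    W=plane(C,h,z)[:,:2];c,sz,a=cv2.minAreaRect(W.astype(np.float32));b=cv2.boxPoints((c,sz,a))
    e=max((b[1]-b[0],b[2]-b[1]),key=np.linalg.norm)
    print(n,z,"c",np.round(c,1),"size",np.round(sz,1),"ang",np.degrees(np.arctan2(e[1],e[0])).round(2),"corners",q.tolist());return C,q
E
python3 - <<'E'
from part import *
for v in(110,150,180):
  print(v)
  for k,B3,B4,z in(("body",(270,150,370,240),(260,120,370,230),28),("cover",(125,140,225,230),(75,110,195,220),10)):
    C3,q3=part("w3",B3,z,v);C4,q4=part("w4",B4,z,v)
    if len(q3)==4==len(q4):
        f=lambda q:q[np.argsort(np.arctan2(*(q-q.mean(0)).T))]
        for a,b in zip(f(q3),f(q4)): print(np.r_[tri(C3,a,C4,b)[0],tri(C3,a,C4,b)[1]].round(1))
E
```

```text
110
w3 28 c [ 440.3 -104.3] size [82.  49.9] ang 28.07 corners [[296, 156], [339, 159], [334, 231], [291, 228]]
w4 28 c [ 441.4 -103.7] size [79.7 49.8] ang 28.1 corners [[287, 128], [346, 132], [338, 223], [284, 219]]
[ 418.4 -144.2   11.2    2.4]
[ 4.934e+02 -1.054e+02  1.100e+01  4.000e-01]
[465.4 -63.3  25.5   0.6]
[ 395.  -100.2    9.     1.8]
w3 10 c [ 522.9 -246.8] size [49.9 79.5] ang -16.61 corners [[178, 147], [210, 181], [165, 223], [133, 193]]
w4 10 c [ 522.7 -246.9] size [49.1 79.7] ang -16.66 corners [[182, 158], [128, 212], [85, 175], [140, 115]]
[ 5.538e+02 -2.814e+02  9.400e+00  5.000e-01]
[ 571.2 -237.4    3.1    0.8]
[ 491.6 -211.1   13.6    1.2]
[ 4.779e+02 -2.587e+02  9.700e+00  2.000e-01]
150
w3 28 c [ 441.4 -103.7] size [79.4 49.8] ang 28.07 corners [[295, 158], [340, 161], [334, 231], [291, 228]]
w4 28 c [ 441.5 -103.7] size [79.4 49.7] ang 28.09 corners [[287, 128], [346, 132], [337, 223], [284, 219]]
[ 417.8 -143.1   27.8    0.8]
[ 4.934e+02 -1.054e+02  1.100e+01  4.000e-01]
[ 4.692e+02 -6.070e+01  1.290e+01  2.000e-01]
[ 3.952e+02 -1.009e+02  2.750e+01  2.000e-01]
w3 10 c [ 523.2 -247.2] size [49.3 78.7] ang -16.6 corners [[210, 180], [165, 223], [133, 194], [177, 147]]
w4 10 c [ 523.1 -247. ] size [49.1 79.1] ang -16.64 corners [[140, 116], [181, 158], [126, 212], [85, 174]]
[ 550.7 -278.4   15.     1.3]
[ 5.641e+02 -2.336e+02  1.530e+01  3.000e-01]
[ 4.917e+02 -2.120e+02  1.250e+01  2.000e-01]
[ 4.812e+02 -2.630e+02  1.300e+00  2.000e-01]
180
w3 28 c [465.2 -77.1] size [8.2 3.9] ang 86.68 corners [[326, 229], [320, 225]]
w4 28 c [469.8 -73.5] size [2.7 0. ] ang 122.12 corners [[327, 222]]
w3 10 c [ 551.5 -230.7] size [0. 0.] ang 0.0 corners [[174, 214]]
w4 10 c [ 515.4 -257.4] size [0. 0.] ang 0.0 corners [[125, 153]]
```

```bash
python3 -m handwheel '[[0,0,-0.134,-0.55,-0.59,-0.5,0],[0,0,0,0,0,-1,0],[0,0,0,0,0,-1,0],[0,0,0,0,0,-1,0],[0,0,0,0,0,-0.4,0],[0,0,0,0,0,0,0]]' 40; python3 shot.py w5
```

```text
t: 4.68
position: [439.9, -104.5, 6.6]
orientation: [-0.0, -0.242, 0.97, 0.0]
contact_force: [-0.4, -0.2, -0.1]
grip_width: 85.9
grasp_force: 0.0
4.675 [ 439.9 -104.5    6.6] 117.97
```

```bash
python3 -m handwheel '[[0,0,0,0.05,0.03,-0.2,0],[0,0,0,0,0,0,0],[0,0,0,0,0,0,0.5],[0,0,0,0,0,0,1],[0,0,0,0,0,0,1],[0,0,0,0,0,0,1],[0,0,0,0,0,0,1]]' 40; python3 shot.py w6
```

```text
t: 5.6
position: [441.6, -103.7, 0.7]
orientation: [0.0, -0.242, 0.97, -0.0]
contact_force: [-0.9, -0.9, 5.5]
grip_width: 49.5
grasp_force: 41.8
5.6 [ 441.6 -103.7    0.7] 117.96
```

View pics/w6.png

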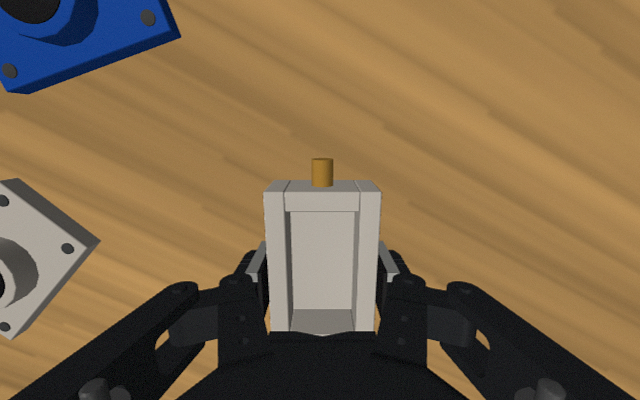

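Body gripped symmetrically about col 322 (rim edges ~264/381; pads at 247–268 and 377–397), front end near rows 181–191.

Run:
```python
from h import *
import pickle
im=cv2.cvtColor(cv2.imread("pics/w6.png"),cv2.COLOR_BGR2GRAY)
for c in(295,350): print(c,im[174:216,c].tolist())
for r in(196,204,225): print(r,im[r,255:275].tolist(),im[r,370:390].tolist())
C=cam("wrist",pickle.load(open("pics/w6.pkl","rb")))
a=np.radians(28.08);u=np.array([np.cos(a),np.sin(a)]);v=np.array([-u[1],u[0]])
st=pickle.load(open("pics/w6.pkl","rb"));p=st["position"][:2]
for r in(181,190,191,192,210,211,212):
    for z in (0,28): d=plane(C,(322,r),z)[0,:2]-p;print(r,z,(d@u).round(1),(d@v).round(1))
for r in(196,204,225):
    for c in(264,265,380,381):
        d=plane(C,(c,r),28)[0,:2]-p;print(r,c,(d@u).round(1),(d@v).round(1))
```

```text
295 [126, 130, 131, 126, 130, 128, 123, 121, 121, 122, 124, 122, 121, 125, 121, 124, 120, 128, 164, 171, 170, 170, 172, 169, 172, 169, 169, 169, 170, 169, 169, 170, 170, 169, 169, 172, 171, 134, 168, 172, 171, 171]
350 [127, 125, 125, 127, 127, 127, 122, 118, 122, 119, 119, 122, 121, 120, 121, 121, 120, 129, 164, 173, 172, 170, 171, 173, 173, 172, 171, 173, 172, 172, 173, 172, 172, 173, 172, 170, 174, 136, 168, 175, 172, 172]
196 [128, 130, 130, 127, 129, 128, 130, 114, 147, 175, 173, 172, 170, 172, 172, 169, 171, 169, 173, 170] [171, 174, 173, 172, 173, 174, 171, 172, 172, 175, 155, 118, 115, 125, 127, 129, 129, 130, 128, 129]
204 [131, 130, 131, 130, 132, 130, 128, 128, 154, 172, 172, 171, 170, 170, 170, 172, 170, 169, 171, 170] [172, 173, 172, 172, 172, 172, 172, 171, 173, 166, 141, 121, 131, 128, 129, 128, 128, 128, 131, 129]
225 [128, 126, 127, 126, 126, 127, 125, 124, 124, 136, 164, 172, 171, 169, 172, 170, 170, 172, 169, 169] [173, 174, 172, 171, 173, 170, 171, 171, 166, 135, 123, 128, 132, 129, 129, 133, 131, 130, 131, 133]
181 0 -38.7 1.3
181 28 -44.0 1.4
190 0 -34.0 1.3
190 28 -40.2 1.4
191 0 -33.5 1.3
191 28 -39.8 1.4
192 0 -32.9 1.3
192 28 -39.4 1.4
210 0 -23.2 1.3
210 28 -31.5 1.3
211 0 -22.6 1.3
211 28 -31.1 1.3
212 0 -22.1 1.3
212 28 -30.6 1.3
196 264 -37.7 -23.0
196 265 -37.7 -22.6
196 380 -37.6 25.7
196 381 -37.6 26.1
204 264 -34.2 -23.2
204 265 -34.2 -22.8
204 380 -34.1 25.9
204 381 -34.1 26.3
225 264 -24.8 -23.8
225 265 -24.8 -23.3
225 380 -24.7 26.4
225 381 -24.7 26.8
```

```bash
python3 -m handwheel '[[0,0,0,0,0,0.5,1],[0,0,0,0,0,1,1],[0,0,0,0,0,1,1],[0,0,-0.185,0.507,0.938,1,1],[0,0,-0.185,0.507,0.938,0.2,1],[0,0,-0.185,0.507,0.938,0,1],[0,0,-0.185,0.507,0.938,0,1],[0,0,-0.185,0.507,0.938,0,1]]' 40 >/dev/null;python3 -m handwheel '[[0,0,-0.185,0.507,0.938,0,1],[0,0,-0.185,0.507,0.938,0,1],[0,0,-0.185,0.507,0.938,0,1],[0,0,-0.185,0.507,0.938,0,1],[0,0,-0.183,0.507,0.938,0,1],[0,0,0,0,0,0,1],[0,0,0,0,0,0,1]]' 40; python3 shot.py w7
```

```text
t: 7.52
position: [592.8, 177.4, 110.8]
orientation: [-0.001, 0.237, 0.972, -0.001]
contact_force: [0.8, 0.1, -1.7]
grip_width: 49.4
grasp_force: 42.0
7.525 [592.8 177.4 110.8] 62.6
```

View pics/w7.png

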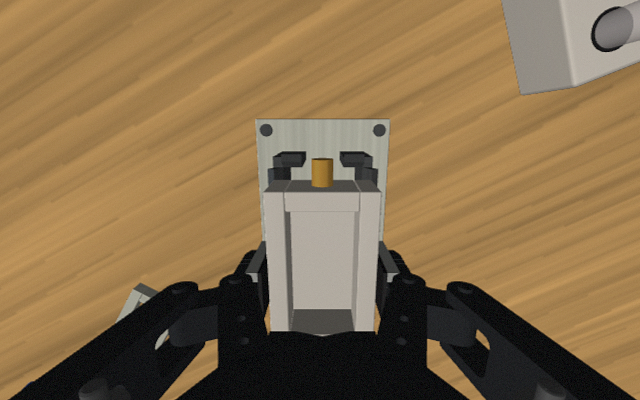

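Nest screws at (266,130),(379,130), centred on the body's midline at 322; well aligned.

```bash
python3 -m handwheel '[[0,0,0,0.03,0.01,-0.5,1],[0,0,0,0,0,-0.5,1],[0,0,0,0,0,-0.5,1],[0,0,0,0,0,-0.5,1],[0,0,0,0,0,-0.5,1],[0,0,0,0,0,-0.4,1],[0,0,0,0,0,0,1]]' 40;python3 -m handwheel '[[0,0,0,0,0,-0.15,1],[0,0,0,0,0,-0.08,1],[0,0,0,0,0,0,1]]' 40
```

```text
t: 8.45
position: [594.0, 178.0, 23.2]
orientation: [-0.001, 0.237, 0.971, -0.0]
contact_force: [-0.2, -0.5, -1.4]
grip_width: 49.3
grasp_force: 42.0
t: 8.82
position: [594.4, 178.2, 17.5]
orientation: [0.0, 0.237, 0.971, -0.0]
contact_force: [1.0, -0.2, -2.6]
grip_width: 49.0
grasp_force: 42.0
```

```bash
python3 -m handwheel '[[0,0,0,0,0,-0.1,1],[0,0,0,0,0,0,1]]' 40;python3 -m handwheel '[[0,0,0,0,0,-0.03,1],[0,0,0,0,0,0,1]]' 40
```

```text
t: 9.07
position: [594.7, 178.2, 14.7]
orientation: [0.0, 0.237, 0.971, 0.0]
contact_force: [0.4, 0.8, 2.5]
grip_width: 49.2
grasp_force: 42.4
t: 9.32
position: [594.7, 178.2, 14.7]
orientation: [0.001, 0.237, 0.971, 0.0]
contact_force: [-3.4, -0.8, 9.9]
grip_width: 49.4
grasp_force: 43.5
```

```bash
python3 -m handwheel '[[0,0,0,0,0,0.05,0.3],[0,0,0,0,0,0,0],[0,0,0,0,0,0,0],[0,0,0,0,0,0.5,0],[0,0,0,0,0,1,0],[0,0,0,0,0,1,0],[0,0,0,0,0,1,0],[0,0,0,0,0,0.5,0]]' 40 ; python3 shot.py w8; python3 -m handwheel '[[0,0,-0.13,0.12,-0.94,0,0],[0,0,-0.13,0.12,-0.94,0,0],[0,0,-0.13,0.12,-0.94,0,0],[0,0,-0.13,0.12,-0.94,0,0],[0,0,-0.13,0.12,-0.94,0,0],[0,0,-0.13,0.12,-0.94,0,0],[0,0,-0.13,0.12,-0.94,0,0],[0,0,-0.13,0.12,-0.94,0,0]]' 40 >/dev/null; python3 -m handwheel '[[0,0,0,0,0,0,0],[0,0,0,0,0,0,0]]';python3 shot.py w9
python3 - <<'E'
import cv2,numpy as np
cv2.imwrite("pics/w89.png",np.hstack([cv2.imread(f"pics/w{i}.png")[:, 120:520] for i in(8,9)]))
E
```

```text
t: 10.32
position: [595.2, 178.4, 137.6]
orientation: [0.001, 0.237, 0.971, 0.001]
contact_force: [-0.2, -0.0, -0.3]
grip_width: 85.3
grasp_force: 0.0
10.325 [595.2 178.4 137.6] 62.53
t: 11.62
position: [622.8, -47.1, 134.4]
orientation: [-0.001, 0.49, 0.872, -0.0]
contact_force: [-0.9, 1.5, -0.1]
grip_width: 85.5
grasp_force: 0.0
11.625 [622.8 -47.1 134.4] 31.36
```

View pics/w89.png

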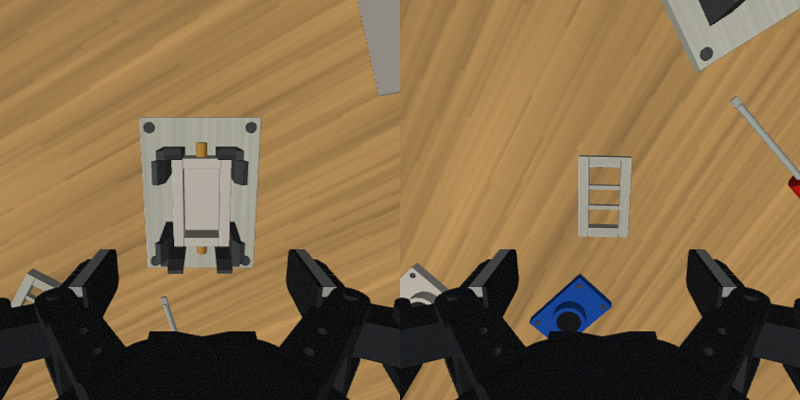

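Left: body seated between guides at (202,203) in the crop. Right: spacer at crop (605,196) → full col ~325, with blue decoy below.

```bash
python3 - <<'E'
from part import *
from nest import nest
print(nest("w8",(250,105,390,275))[:3])
for v in(130,140,150): part("w8",(285,150,360,250),42,v); part("w9",(285,145,360,245),12,v)
E
python3 -m handwheel '[[0,0,0,0,0,-1,0],[0,0,0,0,0,-0.5,0],[0,0,0,0,0,0,0]]'; python3 shot.py w10
python3 - <<'E'
from part import *
for v in(130,150): part("w10",(260,105,390,260),12,v)
E
```

```text
(array([593.6, 179.1]), array([109.7, 149.3]), np.float32(-27.48))
w8 42 c [595.2 180.9] size [66.2 81.8] ang -27.49 corners [[350, 160], [359, 234], [334, 249], [294, 245], [285, 221], [292, 160]]
w9 12 c [624.6 -43.7] size [49.7 79.3] ang -60.3 corners [[351, 158], [347, 236], [298, 235], [299, 156]]
w8 42 c [595.2 180.9] size [66.2 81.8] ang -27.49 corners [[350, 160], [359, 232], [333, 249], [294, 245], [285, 221], [292, 160]]
w9 12 c [624.6 -43.8] size [49.6 79.2] ang -60.31 corners [[351, 158], [346, 236], [298, 235], [299, 157]]
w8 42 c [595.2 180.9] size [66.1 81.8] ang -27.49 corners [[350, 160], [359, 232], [333, 249], [294, 245], [285, 220], [292, 160]]
w9 12 c [624.5 -43.9] size [49.3 79.1] ang -60.45 corners [[350, 158], [346, 236], [298, 235], [299, 157]]
t: 12.05
position: [622.2, -46.8, 88.9]
orientation: [-0.001, 0.49, 0.872, -0.001]
contact_force: [1.2, 0.4, 0.4]
grip_width: 85.1
grasp_force: 0.0
12.05 [622.2 -46.8  88.9] 31.38
w10 12 c [624.7 -43.7] size [49.5 79.2] ang -60.06 corners [[295, 163], [357, 165], [352, 257], [295, 256]]
w10 12 c [629.6 -41.1] size [38. 79.] ang -60.77 corners [[357, 165], [351, 257], [307, 256], [347, 165]]
```

```bash
python3 -m handwheel '[[0,0,-0.053,0.04,0.077,-0.9,0],[0,0,0,0,0,-0.9,0],[0,0,0,0,0,-0.9,0],[0,0,0,0,0,-0.2,0],[0,0,0,0,0,0,0]]' 40; python3 -m handwheel '[[0,0,0,0,0,0,0.4],[0,0,0,0,0,0,0.4],[0,0,0,0,0,0,0.4]]' 40
```

```text
t: 12.72
position: [624.9, -45.1, 3.8]
orientation: [0.0, 0.502, 0.865, 0.0]
contact_force: [-0.1, -0.8, 0.5]
grip_width: 85.5
grasp_force: 0.0
t: 13.1
position: [624.6, -45.2, 3.6]
orientation: [0.0, 0.502, 0.865, 0.0]
contact_force: [0.8, 0.6, -0.8]
grip_width: 51.4
grasp_force: 0.0
```

```bash
python3 -m handwheel '[[0,0,0,-0.04,0.02,-0.1,0.36],[0,0,0,0,0,-0.05,0.36],[0,0,0,0,0,0,0.36]]' 40; python3 -m handwheel '[[0,0,0,0,0,0,1],[0,0,0,0,0,0,1],[0,0,0,0,0,0,1]]' 40; python3 shot.py w11
```

```text
t: 13.48
position: [623.0, -44.5, -1.8]
orientation: [-0.0, 0.502, 0.865, -0.0]
contact_force: [0.2, -0.4, -0.7]
grip_width: 54.5
grasp_force: 0.0
t: 13.85
position: [623.3, -44.6, -1.4]
orientation: [0.0, 0.502, 0.865, 0.0]
contact_force: [-0.3, 0.1, 2.7]
grip_width: 48.8
grasp_force: 42.1
13.85 [623.3 -44.6  -1.4] 29.73
```

View pics/w11.png

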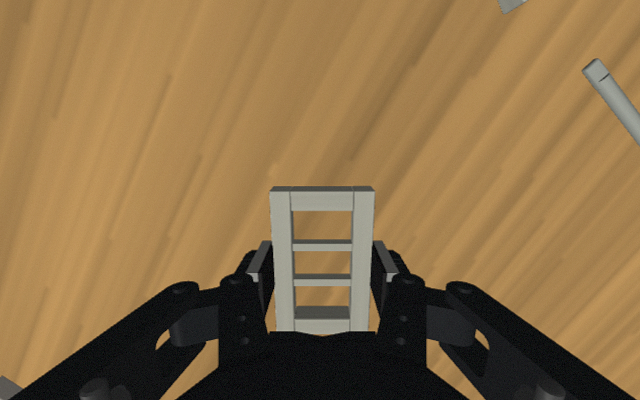

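Spacer gripped midway, rim edges 270/374 symmetrical about 322, far end at row ~191.

Run:
```python
from h import *
import pickle
g=cv2.cvtColor(cv2.imread("pics/w11.png"),cv2.COLOR_BGR2GRAY)
print(g[182:214,322].tolist());print(g[200,262:280].tolist(),g[200,366:382].tolist())
st=pickle.load(open("pics/w11.pkl","rb"));C=cam("wrist",st);a=np.radians(29.73+90)
x=np.array([np.cos(a),np.sin(a)]);y=np.array([x[1],-x[0]])
for c,r in((322,191),(322,193),(322,211),(271,200),(373,200)):
    d=plane(C,(c,r),12)[0,:2]-st["position"][:2];print(c,r,(d@x).round(1),(d@y).round(1))
# body in w8: end rim rows and nest, expressed along nest axes about (594,178)
st=pickle.load(open("pics/w8.pkl","rb"));C=cam("wrist",st);g=cv2.cvtColor(cv2.imread("pics/w8.png"),cv2.COLOR_BGR2GRAY)
print(g[150:180,335].tolist(),g[225:255,322].tolist())
a=np.radians(-27.48);u=np.array([np.cos(a),np.sin(a)])
for r in(160,161,170,229,238,246): print(r,((plane(C,(322,r),42)[0,:2]-[593.6,179.1])@u).round(1))
```

```text
[124, 122, 124, 123, 85, 74, 77, 74, 75, 115, 163, 159, 158, 161, 157, 157, 159, 159, 159, 159, 160, 160, 158, 158, 160, 163, 163, 164, 155, 126, 122, 124]
[144, 145, 141, 141, 139, 136, 139, 151, 161, 163, 162, 162, 159, 164, 162, 165, 161, 162] [166, 164, 163, 165, 164, 167, 167, 160, 128, 115, 123, 120, 121, 122, 121, 120]
322 191 39.6 1.9
322 193 38.6 1.9
322 211 29.8 1.9
271 200 35.2 -22.3
373 200 35.3 26.0
[122, 120, 119, 123, 123, 79, 72, 72, 111, 176, 175, 173, 173, 170, 172, 169, 170, 171, 160, 170, 171, 172, 170, 174, 173, 171, 170, 171, 172, 169] [170, 169, 169, 173, 153, 89, 71, 73, 70, 74, 71, 71, 96, 169, 172, 170, 169, 169, 169, 172, 175, 138, 116, 115, 116, 116, 113, 115, 116, 132]
160 -39.6
161 -38.7
170 -31.2
229 21.9
238 30.6
246 38.4
```

```bash
python3 -m handwheel '[[0,0,0,0,0,0.5,1],[0,0,0,0,0,1,1],[0,0,0,0,0,1,1],[0,0,0.137,-0.118,0.928,0.6,1],[0,0,0.137,-0.118,0.928,0,1],[0,0,0.137,-0.118,0.928,0,1],[0,0,0.137,-0.118,0.928,0,1],[0,0,0.137,-0.118,0.928,0,1]]' 40 >/dev/null;python3 -m handwheel '[[0,0,0.137,-0.118,0.928,0,1],[0,0,0.137,-0.118,0.928,0,1],[0,0,0.137,-0.118,0.928,0,1],[0,0,0,0,0,0,1],[0,0,0,0,0,0,1]]' 40; python3 shot.py w12
```

```text
t: 15.52
position: [594.9, 177.8, 91.9]
orientation: [0.0, 0.237, 0.971, -0.0]
contact_force: [-0.5, 0.0, -0.9]
grip_width: 49.3
grasp_force: 41.8
15.525 [594.9 177.8  91.9] 62.57
```

```bash
python3 -m handwheel '[[0,0,0,0,0,-0.4,1],[0,0,0,0,0,-0.4,1],[0,0,0,0,0,-0.4,1],[0,0,0,0,0,-0.3,1],[0,0,0,0,0,0,1]]' 40; python3 -m handwheel '[[0,0,0,0,0,-0.1,1],[0,0,0,0,0,0,1]]' 40; python3 -m handwheel '[[0,0,0,0,0,-0.05,1],[0,0,0,0,0,0,1]]' 40
```

```text
t: 16.2
position: [594.3, 178.0, 45.4]
orientation: [-0.001, 0.237, 0.972, -0.0]
contact_force: [1.5, -0.9, -0.7]
grip_width: 49.1
grasp_force: 41.8
t: 16.45
position: [595.0, 178.2, 43.6]
orientation: [0.0, 0.237, 0.972, 0.0]
contact_force: [-0.7, 0.3, -1.2]
grip_width: 48.9
grasp_force: 41.8
t: 16.7
position: [594.9, 178.2, 42.0]
orientation: [0.0, 0.237, 0.972, -0.0]
contact_force: [0.0, 0.5, -0.2]
grip_width: 48.9
grasp_force: 41.8
```

```bash
python3 -m handwheel '[[0,0,0,0,0,-0.05,1],[0,0,0,0,0,0,1]]' 40; python3 -m handwheel '[[0,0,0,0,0,-0.03,1],[0,0,0,0,0,0,1]]' 40
```

```text
t: 16.95
position: [594.9, 178.2, 40.6]
orientation: [0.0, 0.237, 0.972, 0.0]
contact_force: [0.9, 0.7, 0.2]
grip_width: 48.9
grasp_force: 41.9
t: 17.2
position: [595.0, 178.2, 40.6]
orientation: [0.0, 0.237, 0.972, 0.0]
contact_force: [-3.0, 0.0, 9.0]
grip_width: 49.4
grasp_force: 42.8
```

```bash
python3 -m handwheel '[[0,0,0,0,0,0.05,0.3],[0,0,0,0,0,0,0],[0,0,0,0,0,0,0],[0,0,0,0,0,0.5,0],[0,0,0,0,0,1,0],[0,0,0,0,0,1,0],[0,0,0,0,0,0.6,0],[0,0,0,0,0,0,0]]' 40 ; python3 shot.py w13; python3 -m handwheel '[[0,0,0.05,-0.17,-1,0,0],[0,0,0.05,-0.17,-1,0,0],[0,0,0.05,-0.17,-1,0,0],[0,0,0.05,-0.17,-1,0,0],[0,0,0.05,-0.17,-1,0,0],[0,0,0.05,-0.17,-1,0,0],[0,0,0.05,-0.17,-1,0,0],[0,0,0,-0.17,-1,0,0]]' >/dev/null; python3 -m handwheel '[[0,0,0,-0.17,-1,0,0],[0,0,0,-0.17,-1,0,0],[0,0,0,-0.17,-1,0,0],[0,0,0,-0.17,-1,0,0],[0,0,0,-0.17,-1,0,0],[0,0,0,-0.17,-1,0,0],[0,0,0,0,0,0,0],[0,0,0,0,0,0,0]]';python3 shot.py w14
python3 - <<'E'
import cv2,numpy as np
cv2.imwrite("pics/w134.png",np.hstack([cv2.imread(f"pics/w{i}.png")[:, 120:520] for i in(13,14)]))
E
```

```text
t: 18.2
position: [595.9, 178.5, 136.3]
orientation: [0.002, 0.237, 0.972, 0.001]
contact_force: [0.8, -0.1, 0.4]
grip_width: 85.5
grasp_force: 0.0
18.2 [595.9 178.5 136.3] 62.61
t: 20.25
position: [523.0, -241.4, 133.4]
orientation: [-0.001, 0.147, 0.989, 0.0]
contact_force: [0.4, 0.4, 0.4]
grip_width: 85.1
grasp_force: 0.0
20.25 [ 523.  -241.4  133.4] 73.1
```

View pics/w134.png

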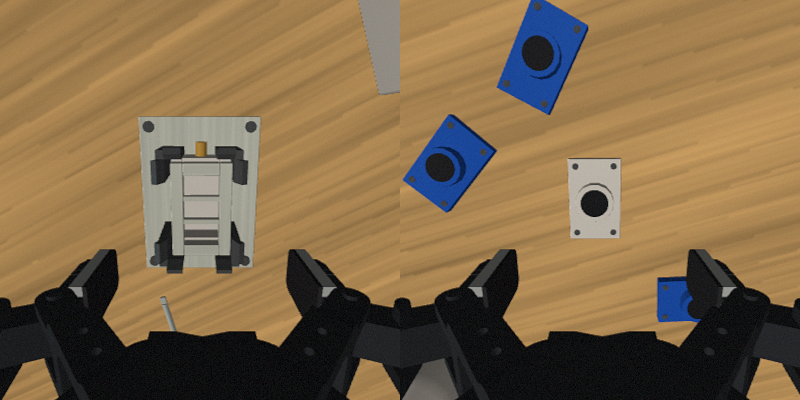

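Left: spacer lies square on the body in the nest. Right: white cover at crop (595,198), full col ~315, decoys clear of it.

Run:
```python
from part import *
for v in(110,140,150): part("w14",(270,145,360,250),10,v)
st=pickle.load(open("pics/w13.pkl","rb"));C=cam("wrist",st);g=cv2.cvtColor(cv2.imread("pics/w13.png"),cv2.COLOR_BGR2GRAY)
print(g[150:182,322].tolist(),g[225:255,322].tolist())
from nest import nest
nc=nest("w13",(250,105,390,275));print(nc[:3])
a=np.radians(-27.48);u=np.array([np.cos(a),np.sin(a)])
for r in(160,162,164,172,175,245,248,250): print(r,((plane(C,(322,r),54)[0,:2]-nc[0])@u).round(1))
```

```text
w14 10 c [ 522.6 -247. ] size [49.6 78.1] ang -16.9 corners [[340, 159], [339, 237], [291, 237], [288, 159]]
w14 10 c [ 522.6 -247. ] size [49.6 78.1] ang -16.9 corners [[340, 159], [339, 237], [291, 237], [288, 159]]
w14 10 c [ 522.6 -247. ] size [49.6 78.1] ang -16.9 corners [[340, 159], [339, 237], [291, 237], [288, 159]]
[116, 116, 117, 115, 117, 118, 96, 79, 163, 176, 177, 130, 67, 121, 166, 158, 154, 155, 156, 157, 157, 157, 154, 160, 161, 152, 169, 172, 171, 175, 170, 169] [172, 172, 171, 174, 132, 78, 72, 71, 72, 74, 73, 69, 127, 175, 155, 79, 64, 66, 67, 61, 147, 158, 156, 153, 156, 154, 157, 156, 158, 162]
(array([594.8, 178.8]), array([109.7, 147.6]), np.float32(-27.46))
160 -40.1
162 -38.5
164 -37.0
172 -30.6
175 -28.1
245 32.6
248 35.4
250 37.3
```

```bash
python3 -m handwheel '[[0,0,0.005,0,-0.233,-0.9,0],[0,0,0,0,0,-1,0],[0,0,0,0,0,-1,0],[0,0,0,0,0,-1,0],[0,0,0,0,0,-0.4,0],[0,0,0,0,0,-0.1,0.36],[0,0,0,0,0,0,0.36],[0,0,0,0,0,0,0.36]]' 40
```

```text
t: 21.3
position: [524.1, -249.1, 3.1]
orientation: [0.001, 0.146, 0.989, -0.0]
contact_force: [-0.0, 1.8, -0.9]
grip_width: 54.9
grasp_force: 0.0
```

```bash
python3 -m handwheel '[[0,0,0,-0.04,0.01,-0.12,0.36],[0,0,0,0,0,-0.06,0.36],[0,0,0,0,0,0,0.36]]' 40; python3 -m handwheel '[[0,0,0,0,0,0,1],[0,0,0,0,0,0,1],[0,0,0,0,0,0,1]]' 40; python3 shot.py w15
python3 - <<'E'
from h import *
import pickle
im=cv2.imread("pics/w15.png");g=cv2.cvtColor(im,cv2.COLOR_BGR2GRAY)
print(g[180:205,300].tolist(),g[180:205,345].tolist());print(g[200,260:285].tolist(),g[200,362:386].tolist())
st=pickle.load(open("pics/w15.pkl","rb"));C=cam("wrist",st);a=np.radians(yaw(st)+90)
x=np.array([np.cos(a),np.sin(a)]);y=np.array([x[1],-x[0]])
for c,r in((322,187),(322,189),(322,191),(322,193),(322,195),(271,200),(373,200)):
    d=plane(C,(c,r),10)[0,:2]-st["position"][:2];print(c,r,(d@x).round(1),(d@y).round(1))
E
```

```text
t: 21.68
position: [522.1, -248.5, -3.5]
orientation: [-0.0, 0.146, 0.989, -0.0]
contact_force: [-0.8, -0.4, 1.1]
grip_width: 54.9
grasp_force: 0.0
t: 22.05
position: [522.6, -248.7, -2.7]
orientation: [0.0, 0.146, 0.989, -0.0]
contact_force: [-0.5, 0.3, 6.1]
grip_width: 48.9
grasp_force: 45.6
22.05 [ 522.6 -248.7   -2.7] 73.26
[149, 150, 150, 137, 86, 73, 78, 85, 151, 182, 182, 180, 182, 180, 180, 178, 181, 179, 176, 179, 179, 179, 180, 178, 180] [145, 147, 148, 139, 86, 77, 75, 100, 155, 181, 182, 181, 182, 181, 180, 182, 182, 182, 184, 179, 180, 180, 181, 179, 183]
[142, 145, 143, 142, 144, 145, 141, 146, 141, 160, 179, 180, 178, 178, 180, 178, 183, 170, 118, 58, 63, 65, 66, 61, 64] [68, 62, 60, 64, 150, 186, 183, 181, 181, 179, 185, 164, 130, 138, 154, 156, 158, 155, 153, 156, 158, 155, 159, 155]
322 187 39.8 2.2
322 189 38.8 2.2
322 191 37.9 2.2
322 193 36.9 2.2
322 195 35.9 2.2
271 200 33.5 -22.1
373 200 33.5 26.4
```

```bash
python3 -m handwheel '[[0,0,0,0,0,0.42,1],[0,0,0,0,0,1,1],[0,0,0,0,0,1,1],[0,0,-0.0447,0.16,0.9485,1,1],[0,0,-0.0447,0.16,0.9485,0,1],[0,0,-0.0447,0.16,0.9485,0,1],[0,0,-0.0447,0.16,0.9485,0,1],[0,0,-0.0447,0.16,0.9485,0,1]]' 45 >/dev/null;python3 -m handwheel '[[0,0,-0.0447,0.16,0.9485,0,1],[0,0,-0.0447,0.16,0.9485,0,1],[0,0,-0.0447,0.16,0.9485,0,1],[0,0,0,0.16,0.9485,0,1],[0,0,0,0.16,0.9485,0,1],[0,0,0,0.16,0.9485,0,1],[0,0,0,0.16,0.9485,0,1],[0,0,0,0.16,0.9485,0,1]]' >/dev/null; python3 -m handwheel '[[0,0,0,0.16,0.9485,0,1],[0,0,0,0.16,0.9485,0,1],[0,0,0,0,0,0,1],[0,0,0,0,0,0,1]]'; python3 shot.py w16
python3 - <<'E'
from h import *
print(cv2.cvtColor(cv2.imread("pics/w16.png"),cv2.COLOR_BGR2GRAY)[178:205,300].tolist())
E
```

```text
t: 24.6
position: [594.0, 178.0, 99.4]
orientation: [-0.0, 0.237, 0.971, -0.0]
contact_force: [0.4, -0.7, -2.6]
grip_width: 48.2
grasp_force: 47.4
24.6 [594.  178.   99.4] 62.55
[135, 137, 137, 134, 137, 125, 82, 77, 73, 82, 144, 179, 178, 180, 177, 178, 179, 178, 179, 178, 177, 178, 177, 181, 178, 181, 180]
```

```bash
python3 -m handwheel '[[0,0,0,0.015,0,-0.4,1],[0,0,0,0,0,-0.4,1],[0,0,0,0,0,-0.3,1],[0,0,0,0,0,-0.2,1],[0,0,0,0,0,-0.1,1],[0,0,0,0,0,0,1]]'; python3 -m handwheel '[[0,0,0,0,0,-0.1,1],[0,0,0,0,0,0,1]]' ; python3 -m handwheel '[[0,0,0,0,0,-0.04,1],[0,0,0,0,0,0,1]]'
```

```text
t: 25.4
position: [594.7, 178.3, 57.2]
orientation: [-0.0, 0.237, 0.971, -0.0]
contact_force: [-0.2, -0.5, -0.9]
grip_width: 48.6
grasp_force: 47.5
t: 25.65
position: [594.7, 178.3, 54.3]
orientation: [-0.0, 0.237, 0.971, -0.0]
contact_force: [0.6, 0.2, -1.3]
grip_width: 48.8
grasp_force: 47.5
t: 25.9
position: [594.7, 178.3, 53.1]
orientation: [-0.0, 0.237, 0.971, -0.0]
contact_force: [-0.5, 0.2, -0.9]
grip_width: 48.6
grasp_force: 47.5
```

```bash
python3 -m handwheel '[[0,0,0,0,0,-0.05,1],[0,0,0,0,0,0,1]]' ; python3 -m handwheel '[[0,0,0,0,0,-0.02,1],[0,0,0,0,0,0,1]]'
```

```text
t: 26.15
position: [594.7, 178.3, 51.5]
orientation: [-0.0, 0.237, 0.971, -0.0]
contact_force: [-0.8, -0.4, -1.1]
grip_width: 48.6
grasp_force: 47.5
t: 26.4
position: [594.8, 178.3, 51.3]
orientation: [0.0, 0.237, 0.971, 0.0]
contact_force: [-1.6, -0.2, 4.4]
grip_width: 48.8
grasp_force: 48.5
```

Seated at the expected height with light contact. Releasing, retreating and measuring.

```bash
python3 -m handwheel '[[0,0,0,0,0,0,0.36],[0,0,0,0,0,0,0.2],[0,0,0,0,0,0,0],[0,0,0,0,0,0.5,0],[0,0,0,0,0,1,0],[0,0,0,0,0,1,0],[0,0,0,0,0,0.6,0],[0,0,0,0,0,0,0]]' ; python3 shot.py w17; python3 -m handwheel '[[0,0,0,-0.9,0.45,0.5,0],[0,0,0,-0.9,0.45,0.5,0],[0,0,0,-0.5,0.2,0,0],[0,0,0,0,0,0,0]]'; python3 shot.py w18;  python3 - <<'E'
from part import *
from nest import nest
for n,B in(("w17",(285,140,360,262)),("w18",(285,160,360,300))):
    for v in (150,165): part(n,B,64,v,40)
nc=nest("w17",(250,105,390,275));print(nc[:3])
g=cv2.cvtColor(cv2.imread("pics/w17.png"),cv2.COLOR_BGR2GRAY)
a=np.radians(-27.48);u=np.array([np.cos(a),np.sin(a)])
for c in(305,322,338): print(g[150:180,c].tolist(),g[240:265,c].tolist())
for r in(160,162,164,166,168,170,172,250,255): print(r,((plane(nc[3],(322,r),64)[0,:2]-[593.9,179])@u).round(1))
E
```

```text
t: 27.4
position: [595.8, 178.6, 146.3]
orientation: [0.002, 0.237, 0.971, 0.001]
contact_force: [-0.3, -0.3, -0.7]
grip_width: 85.5
grasp_force: 0.0
27.4 [595.8 178.6 146.3] 62.54
t: 27.95
position: [524.8, 211.4, 173.3]
orientation: [-0.0, 0.237, 0.972, -0.0]
contact_force: [0.4, -1.2, -0.1]
grip_width: 85.5
grasp_force: 0.0
27.95 [524.8 211.4 173.3] 62.6
w17 64 c [599.7 179.6] size [62.5 86.3] ang -27.48 corners [[351, 162], [359, 235], [334, 261], [305, 261], [293, 252], [285, 219], [289, 163]]
w17 64 c [596.3 179.2] size [49.7 80.7] ang -27.31 corners [[351, 162], [348, 252], [293, 252], [290, 162]]
w18 64 c [588.1 180.9] size [75.4 63.6] ang 62.66 corners [[350, 241], [359, 258], [359, 299], [285, 299], [285, 258], [300, 241]]
w18 64 c [588.1 180.9] size [57.6 63.6] ang -27.36 corners [[349, 241], [348, 299], [302, 299], [293, 276], [300, 241]]
(array([594.5, 179. ]), array([109.7, 148.4]), np.float32(-27.48))
[141, 133, 136, 115, 75, 71, 77, 170, 177, 180, 90, 92, 169, 175, 172, 171, 174, 172, 172, 169, 171, 172, 170, 172, 171, 172, 172, 174, 173, 171] [170, 169, 172, 167, 170, 173, 174, 172, 169, 170, 170, 169, 172, 154, 148, 146, 163, 161, 160, 160, 162, 160, 166, 140, 148]
[116, 119, 114, 116, 119, 95, 80, 169, 173, 179, 91, 99, 171, 172, 173, 172, 172, 173, 170, 173, 173, 171, 173, 174, 171, 173, 171, 171, 172, 173] [172, 173, 172, 170, 170, 171, 171, 170, 169, 172, 170, 170, 171, 165, 154, 157, 157, 154, 155, 157, 155, 155, 159, 138, 134]
[55, 56, 59, 45, 46, 45, 43, 38, 127, 166, 88, 104, 171, 171, 172, 171, 173, 173, 173, 176, 175, 174, 174, 173, 170, 171, 173, 170, 171, 170] [171, 172, 169, 175, 174, 159, 147, 145, 172, 172, 171, 172, 174, 134, 56, 29, 35, 36, 33, 33, 35, 34, 39, 30, 44]
160 -39.8
162 -38.2
164 -36.7
166 -35.1
168 -33.5
170 -31.9
172 -30.3
250 37.6
255 42.3
```

The cover measures 49.7 mm wide on the z = 64 plane. It is square with the nest to 0.2° and inside the pocket, so I'm handing it in.

```bash
python3 -c "
from bench import *
print(finish_job())"
```

```text
the job is handed in; nothing more can be done
None
```

The body, spacer and cover are stacked in the nest, boss up, and the job was handed in at about 28 s with the gripper open and clear; the last wrist-camera measurements put the cover at seated height and square to 0.2°, with the body about 2–3 mm off the spacer and cover along the nest's length, by my estimate still inside the guides.

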